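# Load the jar labeller and start it

### The arm

A 6-joint arm with a two-finger parallel gripper is mounted at the origin on the work surface. World frame = base frame: x ahead of the robot, y to its left, z up, the work surface at z = 0. Lengths are in m, angles in rad, forces in N, time in s.
With the tool pointing down it reaches from about 0.3 to 0.95 m from the base axis. Payload 3.1 kg.
Tool frame: the origin (TCP) lies midway between the tips of the shut fingers; the grasp point (between the pads) lies 19 mm behind it; z points along the fingers, y is the line along which they close (so a half turn about z gives the same grasp; the last joint's range is limited). The gripper opens to 85 mm and grips with 20 to 120 N. Pads are 22 mm wide; open, the fingers measure 114 mm over their backs; the gripper's body (76 mm by 85 mm) begins 54 mm behind the grasp point. The pads swing forward as they close: fully open they stand 13 mm farther back than shut.
Start: joints at [1.08, 0.308, 1.634, -0, 1.2, -0.07], TCP at [0.255, 0.57, 0.231] pointing down, gripper open.
Joint ranges: [-3.06, 3.06], [-0.79, 1.96], [0.05, 2.63], [-1.19, 4.34], [0.05, 2.64], [-2.94, 2.94]. Speed limits (rad/s): [2.79, 2.79, 3.14, 3.14, 3.14, 3.14].

### API

Orientations are given as a unit quaternion [x, y, z, w].
In Python, from rig import arm, cams, models gives the robot as it stands. The module is installed in compiled form; this text tells all that it offers.
- The arm moves only by the tool move_arm, never from a script. Its argument "rows" is a list of rows, each a list of 3 entries, a list of its own where there are three numbers: the shift along the tool's x, y, z in cm, then the turn, a rotation vector about the tool's x, y, z in rad, then the opening in per cent of the stroke, from 0 (shut) to 100 (fully open). In form: [[[x, y, z], [wx, wy, wz], hand], ...]. A call has exactly 5 rows; each row is the pose to reach, as a shift and turn from the pose commanded when the call began, along the tool's axes at that moment; what a row does not reach only later rows make up. A row lasts 1/12 s, in which the tool goes at most 41.7 mm and 7.16 degrees, less where a joint would pass 70% of its speed; a pose out of reach is approached as far as the arm can. A call with a gripper value outside its range is refused whole. The fingers move at their own pace and stop on an object; "newtons" is the grip in N (left out, the last holds). Time passes only in rows, so rows that repeat a pose let the fingers close, or fill a call up. It gives the time, the measured TCP pose, the force, the opening and the grip force at its end, in the units of the state.
- arm.read_state(): the state, without advancing time (a new reading comes with each control period).
- cams.snapshot(name): name is "side" or "top"; returns a dict with "img" (480x640x3 uint8, red, green, blue), "z_map" (480x640 float32, m along the optical axis (not along the pixel's ray), 0 where there is no reading), "K" (3x3 intrinsics, pixels), "distortion" ([k1, k2, p1, p2, k3] as OpenCV has them; the pictures are not rectified), "origin" and "orientation" of the camera in the world. Camera axes: x right, y up, looking along -z (the intrinsics and any distortion apply to the point x, -y, -z); pixel columns grow to the right and rows downward; lengths in m; the calibration is good to about 2 mm. A picture is of the moment at which its call begins.
- arm.hand_in(): hands the job in; it is judged then, once.
Trained networks look in the newest picture that a camera, given by its name, has taken for a name from the list of things; names that differ only in an ending like _2 or _b are one class to them, and where a whole thing is asked for, a point or a joint stands for the part that bears it (a point fixed in the world has none). Each returns a list of dicts, best first, with "confidence" (0 to 1); they miss things now and then, are a little off and sometimes report something else, mostly with a low value. They report only what shows in the picture. A call takes as long as a camera call. They do not tell look-alikes from the thing itself.
- models.outline_of(camera, target): "mask" (480x640 bool, what is visible of it) and "xy" ([column, row] in pixels, amid what is visible of it).
- models.pinpoint(camera, target): "xy" ([column, row] in pixels: a listed point, or the origin of a listed thing).
The state is a dict: "time_s": time; "joint_positions": joint angles; "qvel": joint speeds; "tau": joint torques, N m; "eef_pos": TCP position; "tool_rot": TCP orientation; "force": force on the tool from outside, world axes, zero at the start; "torque": the same for the moment, N m; "finger_gap": opening from 0.0 (shut) to 1.0 (fully open); "grip_force": force on a finger pad.
Only numpy, scipy, OpenCV 4.12 (cv2) and the standard library are available. Lean on these libraries where they do the work, as an engineer would, in place of code of your own. Each camera call takes 0.05 s, during which the arm holds its last target. There are 200 camera calls.

### The job

A sample jar lies on its side at the foot of the label machine's sloped infeed tray. With the fingertips, gently push it so that it rolls up the tray and over the front roller, until it lies against the rear roller in the hollow between the two and stays there by itself when you let go; then press the round start button on top of the machine right down and release it. Do not lift the jar or take it between the fingers, do not press start before the jar is in place, and leave the other things on the bench where they are.

Things in the scene. Friction and masses are not known exactly. Their poses are not given: they have to be found in the camera images.
- labeller: bench-top jar labeller, fixed. Origin on the bench (z = 0) under the roller hollow; x level, the way the jar travels (tray foot to housing), y along the rollers, z up. In this frame, mm: base plate x -270 to 310, y +-85, z to 14; white housing x 65 to 305, y +-85, z to 120; label blade out to x 41, z 101, y +-40; label roll on the housing, axis along y at x 230, z 140, radius 50, y +-55
- tray (a point): infeed tray, an aluminium gutter sloping 10 degrees; the point is at the middle of its floor's upper edge (labeller frame x -38.6, z 67.9 mm). Its x axis points up the slope along the floor, z square to the floor. Floor x -200 to 0 mm, 92 mm between side walls 15 mm high, 3 mm thick; a lip 8 mm high at the foot, x -200 to -197, holds the waiting jar; fingertips can pass over it behind the jar
- nest (a point): where the jar's centre is when it lies properly in the hollow, touching both rollers: labeller frame x -4, y 0, z 87 mm, axes as the labeller's. On its way over the front roller the jar's axis rises to z 95 at x -26 and then drops forward into the hollow by itself. Bearing plates stand beside the rollers at y +-48 to 52, x -45 to 53, up to z 82 mm
- front_roller (a point): middle of the front roller's axis (along y), radius 10 mm, rubber sleeves, does not turn; the plane of the tray floor runs flush onto its crown. Labeller frame x -26, z 60 mm
- rear_roller (a point): middle of the rear roller's axis (along y), radius 14 mm, rubber sleeves, does not turn: the stop. Labeller frame x 30, z 68 mm
- jar: the sample jar to load: a smooth plastic cylinder, white with a flush blue screw cap, 50 mm across, 84 mm long, about 0.11 kg, lying across the tray. Origin at its centre; its y axis is the jar's axis, towards the cap (x and z turn as it rolls). At the start it lies against the foot lip, axis 25 mm above the tray floor; let go on the slope it rolls back down there
- start (a joint): the start button's travel: 0 up, 0.005 m right down; sprung, about 1.5 N to begin and 5 N right down, comes up again by itself
- start_top (a point): centre of the top face of the start button, 26 mm across, pressed straight down; in a round collar 42 mm across on top of the housing, at x 115, y -45 mm in the labeller's frame, 141 mm above the bench when up
- spare_jar: a bystander: a jar like the one to load, standing upright on the bench, 50 mm across, 84 mm tall. Origin at the centre of its underside
- glass_jar: a bystander: glass jar with a brass-coloured lid, standing, 68 mm across, 102 mm tall. Origin at the centre of its underside
- slide_box: a bystander: flat grey box for microscope slides, 90 x 190 x 33 mm (its x, y, z). Origin at the centre of its underside
Things that resemble listed ones, but are neither listed nor needed, are in the scene too. Leave any green or orange look-alike of the jar alone.

How it is judged:
On the way, in this order (a step that is already met when the one before it is completed fails the run):
1. the jar lies still in the hollow between the rollers, let go (x of jar in the frame of labeller between -0.011 and 0.003 m and z of jar in the frame of labeller between 0.082 and 0.0925 m and angle between the y axis of jar and the y axis of labeller, either way round below 0.1 rad and linear speed of jar below 0.02 m/s and angular speed of jar below 0.5 rad/s and contact force between the fingers and jar below 0.05 N), for 0.4 s.
2. the start button is pressed right down (value of joint start above 0.004 m), for 0.1 s.
At the end, for the whole second after the job is handed in: The jar lies at rest in the hollow between the two rollers: its axis within 7 mm along the machine and about 5 mm in height of its seat and within 0.1 rad of the rollers' direction, the start button is up again (within 1 mm), and no bystander is more than 15 mm from where it stood (x of jar in the frame of labeller between -0.011 and 0.003 m and z of jar in the frame of labeller between 0.082 and 0.0925 m and angle between the y axis of jar and the y axis of labeller, either way round below 0.1 rad and linear speed of jar below 0.02 m/s and angular speed of jar below 0.5 rad/s and value of joint start below 0.001 m and distance of each of spare_jar, glass_jar, slide_box from where it was at the start of the episode below 0.015 m); the robot touches nothing.
It fails at once if the jar is lifted more than 15 mm clear of the tray (z of jar in the frame of tray above 0.04 m).
It fails at once if the jar is taken between the fingers (distance between the grasp point and jar below 0.036 m and horizontal distance between the grasp point and jar below 0.012 m and contact force between the fingers and jar above 0.1 N).
It fails at once if the jar is pushed hard (over 25 N) (contact force between the fingers and jar above 25 N).
It fails at once if the start button is pressed while the jar is not in place (value of joint start above 0.002 m and not (x of jar in the frame of labeller between -0.011 and 0.003 m and z of jar in the frame of labeller between 0.082 and 0.0925 m and angle between the y axis of jar and the y axis of labeller, either way round below 0.1 rad)).
It fails at once if a bystander is knocked or moved (distance of any of spare_jar, glass_jar, slide_box from where it was at the start of the episode above 0.015 m or angle between any of spare_jar, glass_jar, slide_box's own z axis and vertical above 0.3 rad).
It also fails if it takes over 56 s, if anything falls off the work surface, if the arm or the gripper's body presses on something with over 40 N, if the wrist force passes 120 N, or if a joint passes its speed limit or range.

## Working session

There is one attempt and no reset: what is moved stays moved. The work goes in short steps, Python scripts to look and compute and a tool call to move; the robot and the scene stay as the last step left them, time stands still between calls to the robot, and variables do not carry over. Pictures are saved under pics/ and viewed, at most 10 in all, crops included, and the job is handed in when it is done.

Besides the shell and the picture viewer there is one more tool, called after "Call:" as name(argument=value, ...), one argument or row to a line, values as JSON. move_arm: Moves the arm, as the interface text tells. Its arguments: {"type":"object","properties":{"rows":{"type":"array","items":{"type":"array"}},"newtons":{"type":"number"}},"required":["rows"]}

```bash
mkdir -p pics
cat > h.py <<'E'
import numpy as np, cv2
from rig import arm,cams,models
from scipy.spatial.transform import Rotation as R
def snap(n):
    s=cams.snapshot(n); s['R']=R.from_quat(s['orientation']).as_matrix(); return s
def cloud(s,uv,d=None):
    uv=np.asarray(uv,float).reshape(-1,2)
    if d is None: d=s['z_map'][uv[:,1].round().astype(int),uv[:,0].round().astype(int)]
    n=cv2.undistortPoints(uv.reshape(-1,1,2),np.array(s['K']),np.array(s['distortion'])).reshape(-1,2)
    p=np.c_[n[:,0]*d,-n[:,1]*d,-np.asarray(d)*np.ones(len(n))]
    return p@s['R'].T+np.array(s['origin'])
def onz(s,uv,z):
    a=cloud(s,uv,np.ones(1))-s['origin']; return s['origin']+a*((z-s['origin'][2])/a[:,2:])
def proj(s,P):
    c=(np.asarray(P).reshape(-1,3)-s['origin'])@s['R']; c=c*[1,-1,-1]
    return cv2.projectPoints(c,np.zeros(3),np.zeros(3),np.array(s['K']),np.array(s['distortion']))[0].reshape(-1,2)
E
python3 - <<'E'
from h import *
np.set_printoptions(precision=4,suppress=True)
for n in ['top','side']:
    s=snap(n); cv2.imwrite(f'pics/{n}0.png',s['img'][...,::-1]); print(n,s['origin'])
    for t in ['tray','nest','front_roller','rear_roller','jar','start_top','labeller','spare_jar','glass_jar','slide_box']:
        for r in models.pinpoint(n,t)[:3]:
            print(t,np.round(r['xy'],1),round(r['confidence'],2),cloud(s,np.clip(r['xy'],0,[639,479]))[0])
print(arm.read_state())
E
```

```text
top [0.3739 0.1076 1.0397]
tray [350.5 256.9] 0.9 [0.5246 0.0313 0.0613]
nest [365.1 251.2] 0.75 [ 0.5443 -0.0061  0.0142]
front_roller [353.8 254.1] 0.82 [0.5296 0.0244 0.0672]
front_roller [363.9 252.2] 0.46 [ 0.5422 -0.0033  0.0134]
rear_roller [380.3 249.6] 0.62 [ 0.5359 -0.0312  0.0814]
jar [266.7 282.1] 0.93 [0.471  0.2095 0.0864]
jar [230.7 361.4] 0.92 [0.3089 0.2892 0.0504]
jar [182.3 229.2] 0.75 [0.5955 0.4015 0.049 ]
start_top [430.  251.9] 0.46 [ 0.5197 -0.1232  0.1381]
labeller [364.9 252.8] 0.8 [ 0.5407 -0.0055  0.0138]
spare_jar [355.2 319.5] 0.88 [0.3903 0.0277 0.0853]
spare_jar [431.7 250.4] 0.63 [ 0.5221 -0.1261  0.1412]
glass_jar [313.8 211.1] 0.56 [0.6175 0.1088 0.1023]
slide_box [393.  176.9] 0.93 [ 0.7136 -0.0755  0.0343]
slide_box [349.7 257.2] 0.47 [0.524  0.033  0.0611]
side [ 0.3901 -0.6233  0.8892]
nest [342.7 275.2] 0.56 [0.5447 0.0226 0.0659]
front_roller [334.4 275.7] 0.87 [0.527  0.0209 0.0701]
rear_roller [349.  292.4] 0.66 [ 0.542  -0.0473  0.0998]
jar [298.  213.6] 0.84 [0.4773 0.1987 0.0835]
jar [225.2 209.8] 0.7 [0.3146 0.2759 0.0481]
jar [337.3 171.5] 0.63 [0.6023 0.3781 0.0411]
start_top [347.8 312.7] 0.7 [ 0.5227 -0.1211  0.1422]
labeller [342.1 301.8] 0.72 [ 0.5209 -0.0821  0.1218]
labeller [297.6 216.1] 0.44 [0.476  0.1968 0.0777]
spare_jar [267.9 303.3] 0.76 [ 0.3869 -0.0005  0.037 ]
glass_jar [378.6 260.5] 0.62 [0.6333 0.0669 0.0436]
slide_box [440.1 325.5] 0.8 [ 0.7144 -0.1091  0.0345]
{'time_s': 1.1, 'joint_positions': array([ 1.0803,  0.3081,  1.6338,  0.    ,  1.1997, -0.0697]), 'qvel': array([ 0.0003, -0.0008, -0.0001,  0.0008, -0.0017, -0.0006]), 'tau': array([  0.0006, -41.529 , -27.7095,   0.    ,   0.0006,  -0.    ]), 'eef_pos': array([0.2553, 0.5705, 0.2313]), 'tool_rot': array([ 0.2089,  0.9779, -0.    , -0.    ]), 'force': array([0.1315, 0.8819, 0.7549]), 'torque': array([-0.0062, -0.0089, -0.0464]), 'grip_force': 0.0, 'finger_gap': 1.001617097540487}
```

View pics/top0.png

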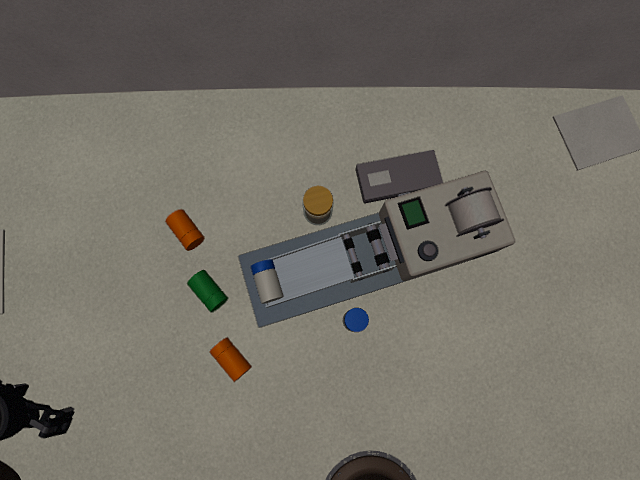

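View pics/side0.png

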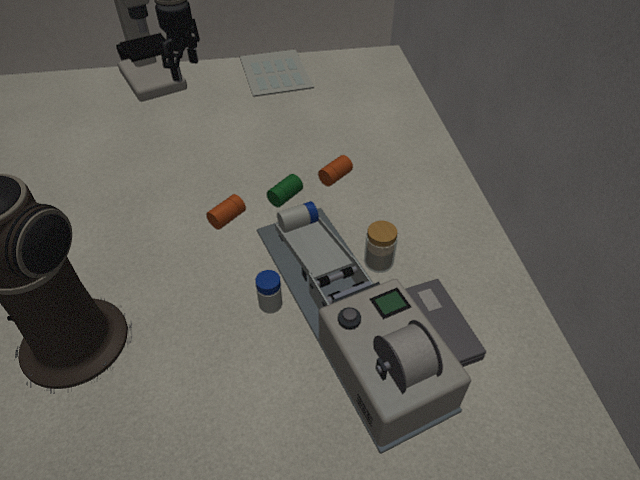

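The top view shows the jar to load, white with a blue cap, at (267,282) on the tray foot. The look-alikes are orange at (185,229) and (231,359) and green at (207,290), with the standing spare jar at (356,320). The start button is at (428,251). Only the one at (267,282) is white with a blue cap and lying in the gutter. Next I'll fit the labeller frame and check the jar in a crop.

Run:
```python
from h import *
from scipy.optimize import least_squares
np.set_printoptions(precision=4,suppress=True)
s=snap('top')
v,u=np.mgrid[120:340,225:530]; uv=np.c_[u.ravel(),v.ravel()]
P=cloud(s,uv); ok=s['z_map'][uv[:,1],uv[:,0]]>0
def rect(m):
    Q=P[m&ok][:,:2]; im=[]
    r=cv2.minAreaRect((Q*1000).astype(np.float32)); return r
h=(P[:,2]>.113)&(P[:,2]<.127)
b=(P[:,2]>.009)&(P[:,2]<.019)
print('housing',h.sum(),np.median(P[h,2]),rect(h)); print('base',np.median(P[b,2]),rect(b))
obs=[];loc=[]
sd=snap('side')
K={'tray':(-.0386,0,.0679),'front_roller':(-.026,0,.060),'rear_roller':(.03,0,.068),'nest':(-.004,0,.087),'start_top':(.115,-.045,.141)}
for c in (s,sd):
  n='top' if c is s else 'side'
  for t,l in K.items():
    r=models.pinpoint(n,t)
    if r:
        obs.append((c,np.array(r[0]['xy']))); loc.append(l)
loc=np.array(loc)
def W(p,l): return R.from_euler('z',p[2]).apply(l)+[p[0],p[1],0]
f=lambda p: np.concatenate([proj(c,W(p,l[None]))[0]-x for (c,x),l in zip(obs,loc)])
p=least_squares(f,[.54,0,-1.31],loss='soft_l1').x
print(p,p[2]*57.3); print(f(p).reshape(-1,2))
# jar
r=[r for r in models.outline_of('top','jar') if abs(r['xy'][0]-267)<15][0]
q=np.argwhere(r['mask'])[:,::-1]; Q=cloud(s,q); Q=Q[(Q[:,2]>.075)&(Q[:,2]<.1)]
L=R.from_euler('z',-p[2]).apply(Q-[p[0],p[1],0]); print('jar L',L.min(0),L.max(0),np.median(L,0))
im=s['img'].copy()
for l in [(-.27,-.085,.014),(-.27,.085,.014),(.305,-.085,.12),(.305,.085,.12),(.065,-.085,.12),(.065,.085,.12),(.115,-.045,.141),(-.004,0,.087),(-.2356,0,.0332),(.03,0,.082),(-.026,0,.07)]:
    x=proj(s,W(p,np.array([l])))[0]; cv2.circle(im,tuple(x.round().astype(int)),1,(255,0,0),-1)
cv2.imwrite('pics/crop1.png',cv2.resize(im[150:340,225:525],None,fx=2.6,fy=2.6)[...,::-1])
```

```text
housing 6592 0.12007004729100168 ((586.0828857421875, -171.79078674316406), (170.2349395751953, 248.60162353515625), 16.22809600830078)
base 0.013954667068492355 ((552.4302978515625, 29.97711181640625), (322.81243896484375, 603.3643188476562), 25.806072235107422)
[ 0.5353  0.0002 -1.3071] -74.89783840205831
[[-1.3462  0.8658]
 [-1.5364  0.0259]
 [ 1.3894 -2.7211]
 [-3.6992 -0.9631]
 [80.261  -5.0091]
 [ 0.5763 -0.5195]
 [ 0.5619  3.8304]
 [-4.2503  1.2294]
 [-5.2749 -2.4033]
 [-0.7388  1.1725]]Traceback (most recent call last):
  File "<stdin>", line 28, in <module>
IndexError: list index out of range
```

```bash
cat > fit.py <<'E'
from h import *
from scipy.optimize import least_squares,minimize
np.set_printoptions(precision=4,suppress=True)
s=snap('top')
v,u=np.mgrid[120:340,225:530]; uv=np.c_[u.ravel(),v.ravel()]
P=cloud(s,uv); ok=s['z_map'][uv[:,1],uv[:,0]]>0; P=P[ok]
p0=np.array([.5353,.0002,-1.307])
def toL(P,p): return R.from_euler('z',-p[2]).apply(P-[p[0],p[1],0])
L=toL(P,p0)
# tray floor
m=(abs(L[:,1])<.04)&(L[:,0]>-.17)&(L[:,0]<-.05); Q=L[m]
c=np.linalg.lstsq(np.c_[Q[:,:2],np.ones(len(Q))],Q[:,2],rcond=None)[0]; res=Q[:,2]-np.c_[Q[:,:2],np.ones(len(Q))]@c
print('tray slope deg',np.degrees(np.arctan(c[:2])),'z at x-.1',c[2]-.1*c[0],'expect',.0679-.0614*.1763,'rms',res.std())
# housing
H=P[(P[:,2]>.116)&(P[:,2]<.124)&(L[:,0]>.03)]
def w(a):
    l=toL(H,[0,0,a]); q=np.percentile(l[:,:2],[.5,99.5],axis=0); return q
for a in np.arange(-1.34,-1.26,.01):
    q=w(a); print(round(a,3),(q[1]-q[0])*1000,end=' | ')
E
python3 - <<'E'
from fit import *
a=min(np.arange(-1.34,-1.26,.002),key=lambda a:(w(a)[1]-w(a)[0])[1]); q=w(a)
cen=(q[0]+q[1])/2-[.185,0]; o=R.from_euler('z',a).apply([cen[0],cen[1],0]); print('\nbest',a,(q[1]-q[0]),o)
p=[o[0],o[1],a]
im=s['img'].copy()
for l in [(-.27,-.085,.014),(-.27,.085,.014),(.305,-.085,.12),(.305,.085,.12),(.065,-.085,.12),(.065,.085,.12),(.115,-.045,.141),(-.2356,0,.0332),(-.2356,-.046,.0332),(-.2356,.046,.0332),(.03,0,.082),(-.026,0,.07)]:
  for pp,col in ((p,(255,0,0)),(p0,(0,255,0))):
    x=proj(s,R.from_euler('z',pp[2]).apply(np.array([l]))+[pp[0],pp[1],0])[0]; cv2.circle(im,tuple(x.round().astype(int)),1,col,-1)
cv2.imwrite('pics/crop1.png',cv2.resize(im[150:340,225:525],None,fx=2.6,fy=2.6)[...,::-1])
r=models.outline_of('top','jar'); print([(x['xy'],x['confidence'],x['mask'].sum()) for x in r])
hsv=cv2.cvtColor(s['img'],cv2.COLOR_RGB2HSV).reshape(-1,3)
Q=L[(L[:,0]<-.16)&(abs(L[:,1])<.07)&(L[:,2]>.066)]
l=toL(R.from_euler('z',p0[2]).apply(Q)+[p0[0],p0[1],0],p)
top=l[l[:,2]>l[:,2].max()-.004]; print('jar top',top.mean(0),l.min(0),l.max(0))
k=np.polyfit(l[:,1],l[:,0],1);print('jar angle',k)
E
```

```text
tray slope deg [10.0052  0.2661] z at x-.1 0.05748449125142699 expect 0.05707518 rms 0.0017549537827143726
-1.34 [236.9016 170.5991] | -1.33 [236.1404 169.0718] | -1.32 [235.473  167.7261] | -1.31 [234.9282 166.7095] | -1.3 [234.4323 166.0187] | -1.29 [234.1294 165.6511] | -1.28 [234.2805 165.8513] | -1.27 [234.7461 166.5774] | -1.26 [234.9726 167.5773] | 
best -1.284 [0.2342 0.1656] [0.5345 0.0023 0.    ]
[([264.3, 281.7], 0.93, np.int64(953)), ([184.6, 232.2], 0.86, np.int64(901)), ([209.8, 290.3], 0.85, np.int64(894)), ([229.8, 362.5], 0.72, np.int64(1021))]
jar top [-0.2181  0.0028  0.0877] [-0.2428 -0.0394  0.066 ] [-0.1939  0.0451  0.0907]
jar angle [ 0.0036 -0.2174]
```

View pics/crop1.png

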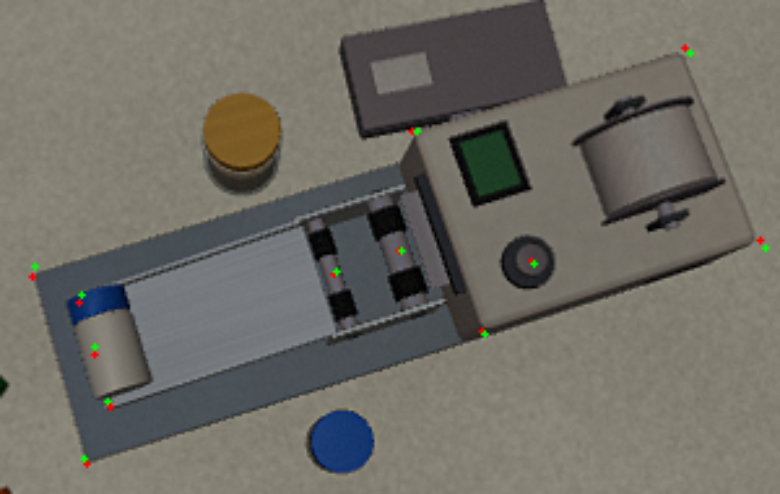

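The crop confirms the white jar with the blue cap lying against the foot lip at about (115,340) in the crop. Both fitted frames (red and green dots) fall within about 3 mm of the machine's features. I'll use origin (0.535, 0.002), yaw -1.29.

```bash
cat > rel.py <<'E'
import sys; from h import *
np.set_printoptions(precision=3,suppress=True)
O=np.array([.535,.0018,0]); A=R.from_euler('z',-1.29)
def go(*l):
    st=arm.read_state(); T=R.from_quat(st['tool_rot']); l=np.array(l)/1000
    # tool down, tool y along labeller y, tool x along -labeller... x = y x z
    y=A.apply([0,1,0]); z=np.array([0,0,-1.]); x=np.cross(y,z); D=R.from_matrix(np.c_[x,y,z])
    print('now L mm',A.inv().apply(st['eef_pos']-O)*1000,'shift cm',T.inv().apply(A.apply(l)+O-st['eef_pos'])*100,'rot',(T.inv()*D).as_rotvec(),'t',st['time_s'],'F',A.inv().apply(st['force']),st['finger_gap'])
if __name__=='__main__': go(*map(float,sys.argv[1:4]))
E
python3 rel.py -273 2 150
```

```text
now L mm [-623.889 -111.153  231.235] shift cm [-31.291 -19.497   8.124] rot [-0.    -0.     0.869] t 1.85 F [-0.348  0.428  0.124] 1.0002612729473126
```

Call:
move_arm(
  rows=[
    [[-3.5,-2.2,0.8],[0,0,0.1],50],
    [[-7,-4.4,1.6],[0,0,0.2],50],
    [[-10.5,-6.6,2.4],[0,0,0.3],50],
    [[-14,-8.8,3.2],[0,0,0.4],50],
    [[-17.5,-11,4],[0,0,0.5],50],
  ],
  newtons=20,
)

```text
time_s: 2.27
eef_pos: [0.3696, 0.399, 0.1916]
tool_rot: [0.446, 0.895, 0.0, 0.0]
force: [0.4, 0.7, -0.2]
finger_gap: 0.5
grip_force: 0.0
```

```bash
python3 rel.py -273 2 120
```

```text
now L mm [-427.451  -48.863  191.579] shift cm [-16.243  -0.77    7.158] rot [ 0.001 -0.     0.365] t 2.2667 F [-0.511  0.594 -0.237] 0.499832111342064
```

Call:
move_arm(
  rows=[
    [[-3.3,-0.2,1.4],[0,0,0.08],50],
    [[-6.6,-0.4,2.8],[0,0,0.16],50],
    [[-9.9,-0.6,4.2],[0,0,0.24],50],
    [[-13.2,-0.7,5.6],[0,0,0.32],50],
    [[-16.2,-0.8,7.1],[0,0,0.365],50],
  ],
)

```text
time_s: 2.68
eef_pos: [0.4619, 0.265, 0.1206]
tool_rot: [0.601, 0.799, 0.001, 0.0]
force: [0.5, 1.0, 0.6]
finger_gap: 0.499
grip_force: 0.0
```

```bash
python3 rel.py -273 2 48
python3 - <<'E'
from h import *
for n in('top','side'):
    s=snap(n); cv2.imwrite(f'pics/{n}2.png',cv2.resize(s['img'][180:380,160:460] if n=='top' else s['img'][130:330,200:500],None,fx=2,fy=2)[...,::-1])
a=cv2.imread('pics/top2.png'); b=cv2.imread('pics/side2.png'); cv2.imwrite('pics/m2.png',cv2.resize(np.hstack([a,b]),None,fx=.666,fy=.666))
E
```

```text
now L mm [-273.198    2.702  120.618] shift cm [-0.02  -0.081  7.262] rot [ 0.001 -0.     0.   ] t 2.6833 F [-0.809  0.794  0.572] 0.49866383407113385
```

View pics/m2.png

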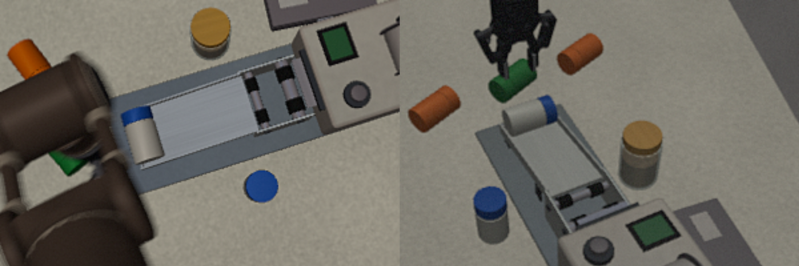

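The side view shows the fingers behind and above the jar, with the green look-alike behind them at (512,80). I'll check the clearance to it before descending.

Run:
```python
from rel import *
for n in ('side','top'):
    s=snap(n); hsv=cv2.cvtColor(s['img'],cv2.COLOR_RGB2HSV); m=(hsv[...,0]>45)&(hsv[...,0]<80)&(hsv[...,1]>140)
    m[:, 360:]=0
    q=np.argwhere(m)[:,::-1]; P=cloud(s,q); P=P[(P[:,2]<.07)&(P[:,2]>0)]; L=A.inv().apply(P-O)*1000
    print(n,len(L),np.percentile(L,[1,99],axis=0))
    for a,b in ((-50,-40),(-40,-25),(-25,-10),(-10,10),(10,25),(25,40)):
        k=L[(L[:,1]>a)&(L[:,1]<b)]; print(a,b,len(k),k[:,0].max() if len(k) else '')
```

```text
side 318 [[-370.935  -20.66     9.446]
 [ -91.295   68.086   53.779]]
-50 -40 0 
-40 -25 1 -16.148454929005467
-25 -10 55 -17.96942539256808
-10 10 70 -311.8857294794862
10 25 51 -16.305949352527406
25 40 58 -325.27858544166855
top 254 [[-370.994  -22.642   22.079]
 [ -33.25    21.606   67.099]]
-50 -40 0 
-40 -25 1 -28.157206199454098
-25 -10 80 -33.491749985922574
-10 10 129 -320.85579542557684
10 25 42 -33.89190569581328
25 40 2 -25.790044832624098
```

Call:
move_arm(
  rows=[
    [[0,0,2],[0,0,0],50],
    [[0,0,4],[0,0,0],50],
    [[0,0,5.6],[0,0,0],50],
    [[0,0,6.8],[0,0,0],50],
    [[0,0,7.2],[0,0,0],50],
  ],
)

```text
time_s: 3.3
eef_pos: [0.4591, 0.2672, 0.0474]
tool_rot: [0.599, 0.801, -0.001, -0.001]
force: [0.1, -0.6, 0.4]
finger_gap: 0.497
grip_force: 0.0
```

```bash
python3 rel.py -258 2 49
```

```text
now L mm [-276.057    0.585   47.387] shift cm [-1.807  0.13  -0.161] rot [-0.002  0.     0.006] t 3.3 F [ 0.66  -0.055  0.423] 0.49658099712075876
```

Call:
move_arm(
  rows=[
    [[-0.6,0.1,0],[0,0,0],50],
    [[-1.2,0.1,0],[0,0,0],50],
    [[-1.8,0.1,-0.1],[0,0,0.006],50],
    [[-2.4,0.1,-0.2],[0,0,0.006],50],
    [[-3,0.1,-0.3],[0,0,0.006],50],
  ],
)

```text
time_s: 3.72
eef_pos: [0.4712, 0.2382, 0.0531]
tool_rot: [0.602, 0.798, 0.001, 0.0]
force: [-0.8, 2.9, 1.5]
finger_gap: 0.501
grip_force: 1.0
```

```bash
cat > jar.py <<'E'
from rel import *
def jar():
  for n in ('side','top'):
    s=snap(n); v,u=np.mgrid[0:480,0:640]; q=np.c_[u.ravel(),v.ravel()]; q=q[s['z_map'].ravel()>0]; P=cloud(s,q); L=A.inv().apply(P-O)*1000
    h=cv2.cvtColor(s['img'],cv2.COLOR_RGB2HSV)[q[:,1],q[:,0]]
    f=67.9+(L[:,0]+38.6)*.1763
    blue=(h[:,0]>105)&(h[:,0]<125)&(h[:,1]>150)&(L[:,1]>5)&(L[:,1]<60)&(L[:,0]>-260)&(L[:,0]<60)
    k=L[blue]
    if len(k)>15: print(n,'cap',len(k),'min',k.min(0),'max',k.max(0),end=' ')
    if len(k)>15:
      c=k[:,0].mean(); w=L[(abs(L[:,0]-c)<32)&(abs(L[:,1])<43)&(L[:,2]>f+30)&(L[:,2]<f+56)&(h[:,2]>60)]
      print('body',len(w),'min',w.min(0),'max',w.max(0))
if __name__=='__main__': go(*map(float,sys.argv[1:4])); jar()
E
python3 jar.py -200 0 58
```

```text
now L mm [-244.767    4.24    53.081] shift cm [-4.477 -0.411 -0.498] rot [ 0.003 -0.001 -0.003] t 3.7167 F [-2.997  0.032  1.518] 0.5012382081550826
side cap 161 min [-247.278   22.974   57.645] max [-178.508   47.026  223.998] body 592 min [-229.479  -41.888   65.596] max [-180.444   42.724   93.279]
top cap 66 min [-195.266    8.962   68.512] max [ 18.558  40.58  388.846] body 271 min [-200.034  -40.726   72.585] max [-182.295   42.801   91.686]
```

Call:
move_arm(
  rows=[
    [[-1,-0.1,0],[0,0,0],50],
    [[-2,-0.2,-0.1],[0,0,0],50],
    [[-3,-0.2,-0.3],[0,0,0],50],
    [[-4,-0.2,-0.5],[0,0,0],50],
    [[-5,-0.2,-0.7],[0,0,0],50],
  ],
)

```text
time_s: 4.23
eef_pos: [0.4821, 0.1883, 0.0589]
tool_rot: [0.602, 0.798, -0.0, -0.0]
force: [-0.6, 2.7, 1.5]
finger_gap: 0.503
grip_force: 1.0
```

```bash
python3 jar.py -145 2 69
```

```text
now L mm [-193.839    0.839   58.923] shift cm [-4.884  0.126 -1.008] rot [-0.     0.    -0.002] t 4.2333 F [-2.793  0.179  1.476] 0.5032987600831469
side cap 175 min [-183.677    7.019   65.609] max [ 26.031  59.801 228.119] body 643 min [-176.024  -42.624   74.932] max [-129.738   41.918  100.665]
```

Call:
move_arm(
  rows=[
    [[-1,0,-0.2],[0,0,0],50],
    [[-2,0.1,-0.4],[0,0,0],50],
    [[-3,0.1,-0.6],[0,0,0],50],
    [[-4,0.1,-0.8],[0,0,0],50],
    [[-5,0.1,-0.9],[0,0,0],50],
  ],
)

```text
time_s: 4.75
eef_pos: [0.4971, 0.1408, 0.0681]
tool_rot: [0.602, 0.799, 0.0, 0.0]
force: [-0.3, 1.2, 1.1]
finger_gap: 0.5
grip_force: 1.0
```

```bash
python3 jar.py -94 2 77
```

```text
now L mm [-144.044    2.137   68.131] shift cm [-5.004 -0.004 -0.887] rot [ 0.001 -0.    -0.002] t 4.75 F [-1.258  0.048  1.127] 0.500301221090644
side cap 183 min [-148.93    21.255   59.618] max [ 25.39   52.748 385.473] body 692 min [-124.544  -42.535   86.156] max [-79.497  42.697 109.34 ]
```

Call:
move_arm(
  rows=[
    [[-1,0,-0.2],[0,0,0],50],
    [[-2,0,-0.4],[0,0,0],50],
    [[-3,0,-0.5],[0,0,0],50],
    [[-4,0,-0.7],[0,0,0],50],
    [[-5,0,-0.9],[0,0,0],50],
  ],
)

```text
time_s: 5.27
eef_pos: [0.5106, 0.0926, 0.0769]
tool_rot: [0.602, 0.799, 0.0, -0.0]
force: [0.4, 3.7, 1.9]
finger_gap: 0.498
grip_force: 1.0
```

```bash
python3 jar.py -60 2 84
```

```text
now L mm [-94.054   1.715  76.908] shift cm [-3.405  0.035 -0.709] rot [-0.    -0.    -0.002] t 5.2667 F [-3.46   1.395  1.902] 0.4976551971246155
side cap 190 min [-103.896   10.477   72.142] max [-30.049  48.251 236.022] body 765 min [-77.749 -42.883  91.499] max [-30.485  41.964 119.852]
```

Call:
move_arm(
  rows=[
    [[-0.6,0,-0.1],[0,0,0],50],
    [[-1.2,0,-0.2],[0,0,0],50],
    [[-1.8,0,-0.3],[0,0,0],50],
    [[-2.4,0,-0.4],[0,0,0],50],
    [[-3,0,-0.5],[0,0,0],50],
  ],
)

```text
time_s: 5.78
eef_pos: [0.5188, 0.0647, 0.0819]
tool_rot: [0.602, 0.799, 0.0, -0.0]
force: [-2.0, 1.4, 0.5]
finger_gap: 0.499
grip_force: 0.8
```

```bash
python3 jar.py -50 2 82
```

```text
now L mm [-64.902   1.831  81.943] shift cm [-1.49   0.019 -0.007] rot [ 0.    -0.001 -0.002] t 5.7833 F [-1.908 -1.509  0.462] 0.4993819049503248
side cap 202 min [-57.785  10.595  83.607] max [  1.251  53.992 405.573] body 788 min [-47.686 -42.968  98.402] max [ -0.365  42.196 124.236]
```

Call:
move_arm(
  rows=[
    [[-0.3,0,0],[0,0,0],50],
    [[-0.6,0,0],[0,0,0],50],
    [[-0.9,0,0.1],[0,0,0],50],
    [[-1.2,0,0.2],[0,0,0],50],
    [[-1.4,0,0.2],[0,0,0],50],
  ],
)

```text
time_s: 6.3
eef_pos: [0.5223, 0.0509, 0.0793]
tool_rot: [0.602, 0.799, -0.0, -0.0]
force: [0.8, 0.1, -0.3]
finger_gap: 0.498
grip_force: 0.0
```

```bash
python3 jar.py -45 2 80
```

```text
now L mm [-50.682   1.386  79.311] shift cm [-0.568  0.062 -0.069] rot [-0.001  0.    -0.002] t 6.3 F [ 0.131  0.786 -0.313] 0.49817923776514356
side cap 212 min [-54.693  13.649  75.974] max [ 23.923  59.349 248.317] body 532 min [-23.605 -42.476 101.083] max [ 18.697  41.412 115.882]
```

Call:
move_arm(
  rows=[
    [[0.5,0,0],[0,0,0],50],
    [[1.5,0,0],[0,0,0],50],
    [[3,0,-0.5],[0,0,0],50],
    [[4,0,-3],[0,0,0],30],
    [[4,0,-6],[0,0,0],10],
  ],
)

```text
time_s: 6.82
eef_pos: [0.5076, 0.0919, 0.1376]
tool_rot: [0.601, 0.799, -0.002, -0.003]
force: [0.9, -0.3, 0.2]
finger_gap: 0.224
grip_force: 0.0
```

Call:
move_arm(
  rows=[
    [[0,0,-3],[0,0,0],0],
    [[0,0,-6],[0,0,0],0],
    [[0,0,-6],[0,0,0],0],
    [[0,0,-6],[0,0,0],0],
    [[0,0,-6],[0,0,0],0],
  ],
)

```text
time_s: 7.23
eef_pos: [0.5107, 0.0904, 0.1994]
tool_rot: [0.602, 0.799, -0.0, -0.0]
force: [-0.4, -0.1, -0.0]
finger_gap: 0.0
grip_force: 0.0
```

```bash
python3 jar.py 115 -45 175
python3 - <<'E'
from rel import *
s=snap('side'); print([r['xy'] for r in models.pinpoint('side','start_top')])
cv2.imwrite('pics/side3.png',cv2.resize(s['img'][150:390,220:460],None,fx=2.4,fy=2.4,interpolation=cv2.INTER_CUBIC)[...,::-1])
for r in models.pinpoint('side','start_top')[:2]: print(A.inv().apply(onz(s,r['xy'],.141)-O)*1000)
E
```

```text
now L mm [-91.856   1.196 199.36 ] shift cm [-20.691  -4.596   2.433] rot [-0.001 -0.    -0.001] t 7.2333 F [-0.02  -0.437 -0.009] 0.00011005299032712403
side cap 211 min [-83.018   7.841  77.746] max [ 23.367  51.791 358.032] body 538 min [-23.655 -42.824 101.044] max [ 16.15   41.175 116.617]
top cap 33 min [-27.138  21.552  95.477] max [  6.721  27.691 115.336] body 526 min [-26.912 -42.073 100.172] max [ 10.369  27.691 115.779]
[[345.8, 314.3]]
[[115.391 -50.129 141.   ]]
```

View pics/side3.png

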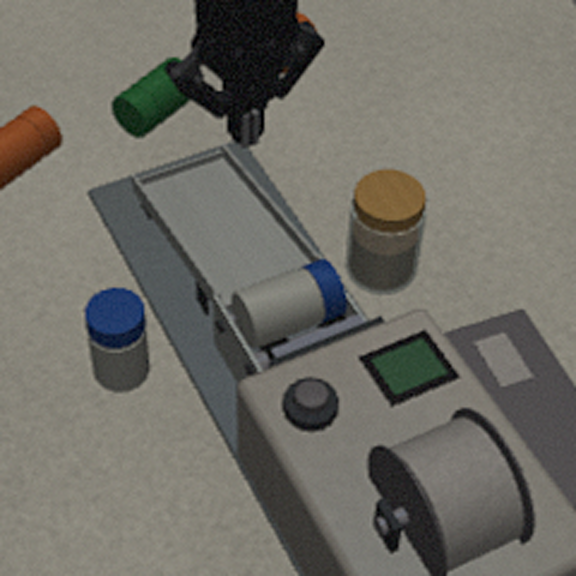

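The jar lies in the hollow at about (290,303) in the crop, near parallel to the rollers, with nothing touching it. The button is at (312,395) in the crop. I'll check the seat numerically and measure the button by depth.

Run:
```python
from rel import *
from scipy.optimize import least_squares
for n in ('top','side'):
    s=snap(n); v,u=np.mgrid[0:480,0:640]; q=np.c_[u.ravel(),v.ravel()]; q=q[s['z_map'].ravel()>0]; P=cloud(s,q); L=A.inv().apply(P-O)*1000
    b=L[(abs(L[:,0]-115)<25)&(abs(L[:,1]+45)<25)&(L[:,2]>135)&(L[:,2]<147)]
    print(n,'button',len(b),b.mean(0),b.min(0),b.max(0)) if len(b) else 0
    k=L[(abs(L[:,0]+4)<24)&(abs(L[:,1])<40)&(L[:,2]>92)&(L[:,2]<118)]
    if len(k)<30: continue
    f=lambda p:np.hypot(k[:,0]-p[0]-p[1]*k[:,1],k[:,2]-p[2])-25
    r=least_squares(f,[-4,0,87],loss='soft_l1'); print('jar x,slope,z',r.x,len(k))
```

```text
top button 139 [115.016 -44.757 140.22 ] [102.226 -59.626 135.082] [133.005 -26.901 144.73 ]
jar x,slope,z [-3.521  0.01  87.001] 577
side button 162 [118.348 -45.728 140.194] [103.41  -58.542 135.101] [133.    -30.972 144.395]
jar x,slope,z [-3.172 -0.003 87.099] 746
```

Call:
move_arm(
  rows=[
    [[-4,-0.9,0],[0,0,0],0],
    [[-8,-1.8,0],[0,0,0],0],
    [[-12,-2.7,0.6],[0,0,0],0],
    [[-16,-3.6,1.2],[0,0,0],0],
    [[-20,-4.6,1.8],[0,0,0],0],
  ],
)

```text
time_s: 8.0
eef_pos: [0.5223, -0.1169, 0.1814]
tool_rot: [0.602, 0.799, 0.0, 0.0]
force: [-0.0, -0.2, 0.3]
finger_gap: 0.001
grip_force: 0.0
```

Call:
move_arm(
  rows=[
    [[-0.8,0,0.6],[0,0,0],0],
    [[-0.8,0,0.6],[0,0,0],0],
    [[-0.8,0,0.6],[0,0,0],0],
    [[-0.8,0,0.6],[0,0,0],0],
    [[-0.8,0,0.6],[0,0,0],0],
  ],
)

```text
time_s: 8.42
eef_pos: [0.5246, -0.1213, 0.1759]
tool_rot: [0.601, 0.799, 0.0, -0.0]
force: [-0.2, -0.2, 0.5]
finger_gap: -0.0
grip_force: 0.0
```

```bash
python3 rel.py 115.5 -45 145
```

```text
now L mm [115.358 -44.121 175.877] shift cm [-0.016 -0.088  3.088] rot [ 0. -0.  0.] t 8.4167 F [ 0.1   -0.206  0.548] -6.856159219596155e-05
```

Call:
move_arm(
  rows=[
    [[0,-0.1,1],[0,0,0],0],
    [[0,-0.1,2],[0,0,0],0],
    [[0,-0.1,3],[0,0,0],0],
    [[0,-0.1,3.4],[0,0,0],0],
    [[0,-0.1,3.7],[0,0,0],0],
  ],
)

```text
time_s: 8.83
eef_pos: [0.5223, -0.1221, 0.1373]
tool_rot: [0.602, 0.799, -0.0, -0.002]
force: [-1.3, 2.3, 4.3]
finger_gap: 0.002
grip_force: 2.0
```

Call:
move_arm(
  rows=[
    [[0,0,0.1],[0,0,0],0],
    [[0,0,0.2],[0,0,0],0],
    [[0,0,0.3],[0,0,0],0],
    [[0,0,0.3],[0,0,0],0],
    [[0,0,0.3],[0,0,0],0],
  ],
)

```text
time_s: 9.25
eef_pos: [0.5235, -0.1231, 0.1362]
tool_rot: [0.602, 0.799, 0.0, -0.0]
force: [-3.0, 2.6, 4.5]
finger_gap: -0.003
grip_force: 2.3
```

Call:
move_arm(
  rows=[
    [[0,0,0.1],[0,0,0],0],
    [[0,0,0.2],[0,0,0],0],
    [[0,0,0.2],[0,0,0],0],
    [[0,0,0.2],[0,0,0],0],
    [[0,0,0.2],[0,0,0],0],
  ],
)

```text
time_s: 9.67
eef_pos: [0.5237, -0.1232, 0.1359]
tool_rot: [0.602, 0.799, 0.0, -0.0]
force: [-7.0, 3.3, 14.0]
finger_gap: 0.0
grip_force: 6.9
```

The button is down at its stop: z 136 with the force rising to 14 N. I'll release it.

Call:
move_arm(
  rows=[
    [[0,0,-1],[0,0,0],0],
    [[0,0,-3],[0,0,0],0],
    [[0,0,-6],[0,0,0],0],
    [[0,0,-9],[0,0,0],0],
    [[0,0,-12],[0,0,0],0],
  ],
)

```text
time_s: 10.08
eef_pos: [0.5239, -0.1238, 0.2547]
tool_rot: [0.602, 0.799, -0.0, 0.001]
force: [0.9, -0.9, -0.2]
finger_gap: 0.0
grip_force: 0.0
```

Call:
move_arm(
  rows=[
    [[0,0,0],[0,0,0],0],
    [[0,0,0],[0,0,0],0],
    [[0,0,0],[0,0,0],0],
    [[0,0,0],[0,0,0],0],
    [[0,0,0],[0,0,0],0],
  ],
)

```text
time_s: 10.5
eef_pos: [0.5225, -0.123, 0.2518]
tool_rot: [0.602, 0.799, -0.001, -0.001]
force: [-0.1, 0.2, -0.4]
finger_gap: -0.001
grip_force: 0.0
```

Run:
```python
from rel import *
from scipy.optimize import least_squares
s=snap('side'); v,u=np.mgrid[0:480,0:640]; q=np.c_[u.ravel(),v.ravel()]; q=q[s['z_map'].ravel()>0]; P=cloud(s,q); L=A.inv().apply(P-O)*1000
b=L[(abs(L[:,0]-116)<9)&(abs(L[:,1]+45)<9)&(L[:,2]<150)]; print('button z',np.median(b[:,2]),len(b))
k=L[(abs(L[:,0]+4)<24)&(abs(L[:,1])<40)&(L[:,2]>92)&(L[:,2]<118)]
f=lambda p:np.hypot(k[:,0]-p[0]-p[1]*k[:,1],k[:,2]-p[2])-25
print(least_squares(f,[-4,0,87],loss='soft_l1').x,len(k)); go(0,0,0)
```

```text
button z 141.0780314948561 91
[-3.297 -0.019 87.152] 426
now L mm [116.441 -46.463 251.92 ] shift cm [11.614  4.688 25.198] rot [-0.003 -0.002 -0.002] t 10.55 F [0.371 0.256 0.571] -0.0025701375025105606
```

```bash
python3 -c "
from rig import arm
print(arm.hand_in())"
```

```text
the job is handed in; nothing more can be done
None
```

I rolled the jar up the tray into the hollow between the rollers, where it stayed by itself, then pressed the start button right down and released it. The final side-camera check showed the jar still seated and the button back up, and I handed the job in; no verdict came back.

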